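# Seat the cordless food thermometer in its charging dock

### The job

The cordless food thermometer lies on the chopping board. Lay its handle in the V-groove of the charging dock, contact end towards the hood, and slide it along until you feel it stop solidly against the contact head inside; press it home firmly but gently, as the head must not be rammed. Then let go, swing the metal gate shut behind the handle, and leave everything else where it is.

Things in the scene. Friction and masses are not known exactly. Their poses are not given: they have to be found in the camera images.
- dock: charging dock, fixed: wooden block 52 mm wide, top at 28 mm, with a straight V-groove (100 degrees) along it and a dark hood at the far end. Origin on the worktop under the groove; +x along the groove into the hood, +y left. Groove from x -85 mm (open entry) to the hood mouth at +40 and on inside. A handle in it has its axis 34 mm above the worktop; fingertips up to 4 mm below the axis clear the block
- hood_mouth (a point): centre of the hood's opening, 25 mm wide, its roof 13 mm over the rod axis; dock x +40 mm, 34 mm up; hood top 52 mm up. Inside, the contact head is the end stop; where it stands depends on where its set screw (13 mm knob on the roof, to 61 mm high) was last clamped, so the stop lies 9 to 33 mm in from the mouth: not measured, to be found by feel
- contact (a joint): sprung round contact plate on the head, facing the mouth: how far it is pressed in, 0 (free) to 0.004 m, where it meets the end stop, which is firm (it gives about 0.25 mm per N). The spring before that, 0.1 to 0.3 N, is too weak to feel or to push the thermometer back. A push of 5 to 8 N seats it; over 10 N harms it
- probe: cordless food thermometer, 0.1 kg: dark round handle 20 mm thick, 105 mm long, rounded ends; pointed steel spike 6 mm thick, 76 mm long at its tail. Origin mid-handle on its axis (balance point); +x to the contact end (nose, brass dot), -x to the spike. Starts on the chopping board (top 22 mm up), axis 32 mm above the worktop, free on both sides. Hold it mid-handle: the nose end disappears into the hood
- probe_nose (a point): the nose, the handle's contact end, 52.5 mm from the thermometer's origin along its +x; it goes into the hood first
- gate (a joint): steel gate, 14 mm wide: 0 shut, level across the groove; 1.57 upright; starts 1.6 to 1.85, leaning out to +y. Hinge along the dock's x at dock x -68, y +21, 41 mm up; it reaches 54 mm, shut towards -y with its top 43 mm up. Friction (0.4 N at the tip) holds it at any angle. Two prongs drop astride the spike behind the handle's tail; it cannot shut on the handle
- gate_tip (a point): top of the dark thumb tab at the gate's free end, 50 mm from the hinge line; when shut at dock y -29 mm, 43 mm up
- lemon_1: a lemon, 70x58x56 mm; bystander, origin at the centre of its underside
- mandarin_1: a mandarin, 63 mm across; bystander, origin at the centre of its underside
- garlic_1: a garlic bulb, 50 mm across; bystander, origin at the centre of its underside
- mug_1: a small white cup with one handle, 64x91x51 mm; bystander, origin at the centre of its underside
- glass_2: a small clear glass, 45 mm across and 63 mm tall; bystander, origin at the centre of its underside
- egg_timer: a round wind-up kitchen timer, 62 mm across and 50 mm tall; bystander, origin at the centre of its underside
- match_box: a match box lying flat, 37x56x17 mm; bystander, origin at the centre of its underside
- peeler_1: a vegetable peeler with a dark handle lying flat, 170x25x18 mm; bystander, origin at the centre of its underside
- teaspoon_2: a steel teaspoon lying flat, 139x28x10 mm, in front of the dock; bystander, origin at the centre of its underside

How it is judged:
On the way, in this order (a step that is already met when the one before it is completed fails the run):
1. the thermometer is pressed home in the groove: its end bears on the contact head with a firm push (over 3 N) and the contact is pressed in (value of joint contact above 0.0025 m and contact force between probe and contact above 3 N and angle between the x axis of probe and the x axis of dock, either way round below 0.06 rad), for 0.05 s.
2. the gate is shut behind it (value of joint gate below 0.12 rad), for 0.2 s.
At the end, for the whole second after the job is handed in: The thermometer lies still in the groove (axis within 3 mm and 0.06 rad), its nose in the hood and on the end stop (contact in by 2.5 mm or more), and the gate is shut (under 0.12 rad) (value of joint contact above 0.0025 m and value of joint gate below 0.12 rad and x of probe_nose in the frame of hood_mouth above 0.004 m and y of probe in the frame of hood_mouth between -0.003 and 0.003 m and z of probe in the frame of hood_mouth between -0.003 and 0.003 m and angle between the x axis of probe and the x axis of dock, either way round below 0.06 rad and linear speed of probe below 0.01 m/s); the robot touches nothing.
It fails at once if the thermometer is rammed on the contact with more than 10 N (contact force between probe and contact above 10 N).
It fails at once if another thing on the worktop is moved by more than 25 mm (distance of any of lemon_1, mandarin_1, garlic_1, mug_1, glass_2, egg_timer, match_box, peeler_1, teaspoon_2 from where it was at the start of the episode above 0.025 m).
It also fails if it takes over 54 s, if anything falls off the work surface, if the arm or the gripper's body presses on something with over 40 N, if the wrist force passes 120 N, or if a joint passes its speed limit or range.

### The arm

A 6-joint arm with a two-finger parallel gripper is mounted at the origin on a cart in front of the work surface, level with it; the furniture and walls round the work are solid. World frame = base frame: x ahead of the robot, y to its left, z up, the work surface at z = 0. Lengths are in m, angles in rad, forces in N, time in s.
With the tool pointing down it reaches from about 0.275 to 0.725 m from the base axis. Payload 15.9 kg.
Tool frame: the origin (TCP) lies at the very end of the fingers, on their centre line; the grasp point (between the pads) lies 19 mm behind it; z points along the fingers, y is the direction in which the jaws open and shut (so a half turn about z gives the same grasp; the last joint's range is limited). The gripper opens to 85 mm and grips with 20 to 120 N. Pads are 22 mm wide; open, the fingers measure 114 mm over their backs; the gripper's body (76 mm by 85 mm) begins 54 mm behind the grasp point. The pads swing forward as they close: fully open they stand 13 mm farther back than shut.
Start: joints at [0, 0.213, -0.034, 1.323, 0, 1.571], TCP at [0.5, -0, 0.206] pointing down, gripper open.
Joint ranges: [-2.98, 2.98], [-0.74, 1.72], [-1.14, 1.35], [-2.1, 2.04], [-1.57, 1.44], [-3.14, 3.14]. Speed limits (rad/s): [1.89, 1.89, 2.39, 2.57, 3.14, 3.14].

### API

Orientations are given as a unit quaternion [x, y, z, w].
In Python, from station import env gives the robot as it stands. The module is installed in compiled form; this text tells all that it offers.
- The arm moves only by the shell command python3 -m crank 'ROWS' [FORCE]. ROWS is text: rows parted by semicolons, each of 7 numbers parted by spaces: the shift along the tool's x, y, z in mm, then the turn, a rotation vector about the tool's x, y, z in degrees, then the opening, from -1 (shut) to 1 (fully open). In form: tx ty tz ax ay az fingers; .... A call has 1 to 12 rows; each row is the pose to reach, as a shift and turn from the pose measured when the call began, along the tool's axes at that moment; what a row does not reach only later rows make up. A row lasts 1/10 s, in which the tool goes at most 50 mm and 8.59 degrees, less where a joint would pass 70% of its speed; a pose out of reach is approached as far as the arm can. A call with a gripper value outside its range is refused whole. The fingers move at their own pace and stop on an object; FORCE is the grip in N (left out, the last holds). Time passes only in rows, so rows that repeat a pose let the fingers close. It gives the time, the measured TCP pose, the force and the opening at its end, in the units of the state.
- env.sense(): the state, without advancing time (a new reading comes with each control period).
- env.get_image(name): name is "scene" or "side" or "wrist"; returns (picture, depth): 400x640x3 uint8, blue, green, red; 400x640 float32, m along the optical axis (not along the pixel's ray), 0 where there is no reading.
- env.camera_model(name): a dict with "vfov" (degrees; the focal length in pixels is half the picture's height over the tangent of half this angle, whatever the lens; pixels are square), "cx", "cy" (the principal point, pixels), "R" (3x3) and "t" (3): a world point X has camera coordinates R X + t. Camera axes: x right, y down, z forward; pixel columns grow to the right and rows downward; lengths in m; the calibration is good to about 2 mm. A picture is of the moment at which its call begins: read the wrist's pose just before it. camera_model takes no time and is no camera call; for the wrist camera it gives the pose at the moment of the call.
- env.job_done(): hands the job in, once; it reports no verdict.
The state is a dict: "time": time; "qpos": joint angles; "qvel": joint speeds; "joint_efforts": joint torques, N m; "tool_pos": TCP position; "ee_rot": TCP orientation; "contact_force": force on the tool from outside, world axes, zero at the start; "torque": the same for the moment, N m; "grip_width": finger opening in m.
Only numpy, scipy, OpenCV 4.12 (cv2) and the standard library are available. Lean on these libraries where they do the work, as an engineer would, in place of code of your own. Each camera call takes 0.05 s, during which the arm holds its last target.

## Working session

There is one attempt and no reset: what is moved stays moved. The work goes in short steps, Python scripts to look and compute and a shell command to move; the robot and the scene stay as the last step left them, time stands still between calls to the robot, and variables do not carry over. Pictures are saved under pics/ and viewed, and the job is handed in when it is done.

```bash
mkdir -p pics; ls
cat > h.py <<'E'
import numpy as np, cv2
from station import env
def grab(n,tag):
    m=env.camera_model(n); p,d=env.get_image(n)
    cv2.imwrite(f'pics/{tag}.png',p); np.savez(f'{tag}.npz',p=p,d=d,R=m['R'],t=m['t'],f=200/np.tan(np.radians(m['vfov'])/2),cx=m['cx'],cy=m['cy'])
def load(tag): return np.load(f'{tag}.npz')
def w(z,u,v,d=None):
    if d is None: d=z['d'][int(round(v)),int(round(u))]
    c=np.array([(u-z['cx'])/z['f']*d,(v-z['cy'])/z['f']*d,d]); return z['R'].T@(c-z['t'])
def onz(z,u,v,h):
    r=z['R'].T@np.array([(u-z['cx'])/z['f'],(v-z['cy'])/z['f'],1]); o=-z['R'].T@z['t']
    return o+r*(h-o[2])/r[2]
def proj(z,X):
    c=z['R']@np.array(X)+z['t']; return c[:2]/c[2]*z['f']+np.array([z['cx'],z['cy']])
E
python3 - <<'E'
from h import *
for n in('scene','side','wrist'): grab(n,n+'0')
for n in('scene','side','wrist'):
    m=env.camera_model(n); print(n,m['vfov'],-np.array(m['R']).T@m['t'], np.array(m['R'])[2])
print(env.sense())
E
```

```text
pics
scene 51.961449969946194 [ 0.03453412 -0.40924861  0.79433663] [ 0.55780115  0.3033171  -0.77256496]
side 43.06335128719901 [0.46766196 0.89967185 0.82303251] [ 0.06436153 -0.79137272 -0.60793652]
wrist 68.67821447127335 [0.49937957 0.06579623 0.37341173] [-4.48315547e-04 -2.59587852e-01 -9.65719393e-01]
{'time': 0.15, 'qpos': array([ 1.51132862e-05,  2.13248666e-01, -3.48865244e-02,  1.32347066e+00,
       -6.86355065e-06,  1.57080777e+00]), 'qvel': array([-0.00035157, -0.00013643,  0.00171493, -0.00117657, -0.00074047,
       -0.00083424]), 'joint_efforts': array([ 7.54873927e-04, -6.86405826e+01,  4.87247872e+01,  1.30636684e-02,
        8.93374795e-05, -4.25830592e-06]), 'tool_pos': array([4.99737179e-01, 5.21563204e-06, 2.06038354e-01]), 'ee_rot': array([ 7.07105423e-01,  7.07108023e-01, -2.88641204e-04, -2.83780342e-04]), 'contact_force': array([-0.47130753, -0.47507812, -0.35245283]), 'torque': array([-0.00990919, -0.00503025,  0.0044536 ]), 'grip_width': 0.08548259976246465}
```

View pics/scene0.png

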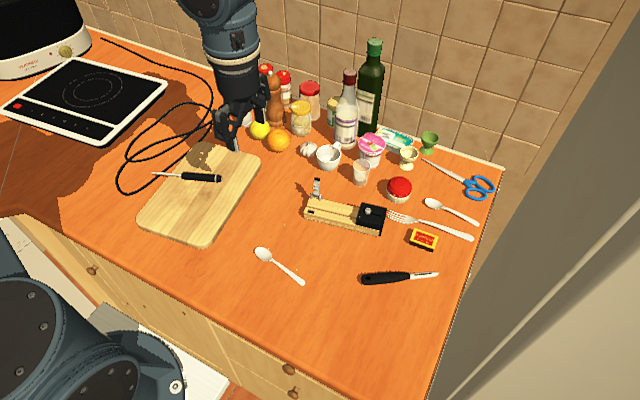

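View pics/side0.png

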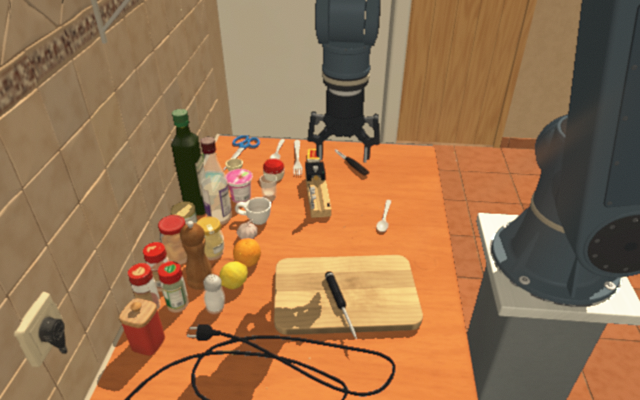

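View pics/wrist0.png

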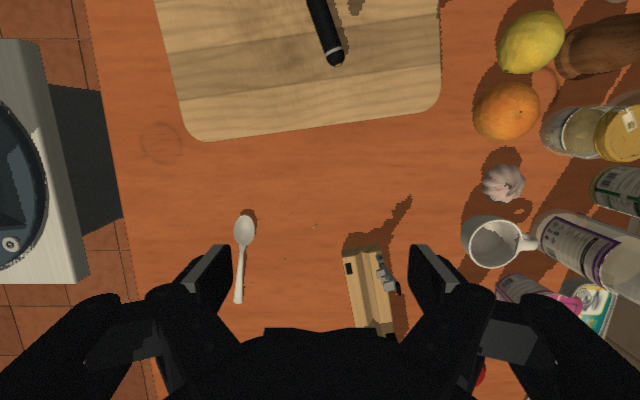

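The scene view shows the probe at about (152,173)–(221,178) with its nose to the right. The dock runs from (305,207) to the hood at (385,220), with the gate upright at (317,188). I'll enlarge these areas next.

Run:
```python
from h import *
a=load('scene0')['p'];b=load('side0')['p']
c=np.hstack([cv2.resize(a[165:245,290:400],None,fx=5,fy=5,interpolation=cv2.INTER_CUBIC)])
cv2.imwrite('pics/c1.png',c)
cv2.imwrite('pics/c2.png',cv2.resize(a[155:195,140:240],None,fx=7,fy=7,interpolation=cv2.INTER_CUBIC))
cv2.imwrite('pics/c3.png',cv2.resize(b[140:350,270:390],None,fx=2.8,fy=2.8,interpolation=cv2.INTER_CUBIC))
```

```text
(no output)
```

View pics/c1.png

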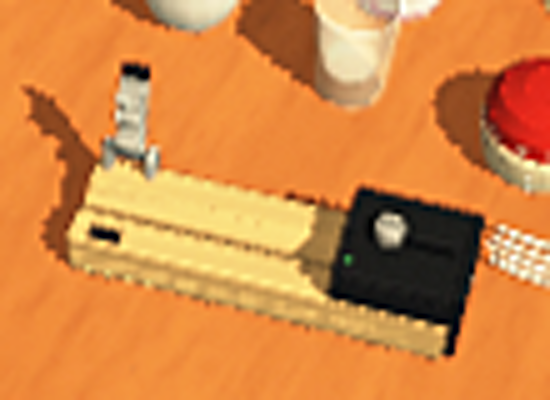

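View pics/c2.png

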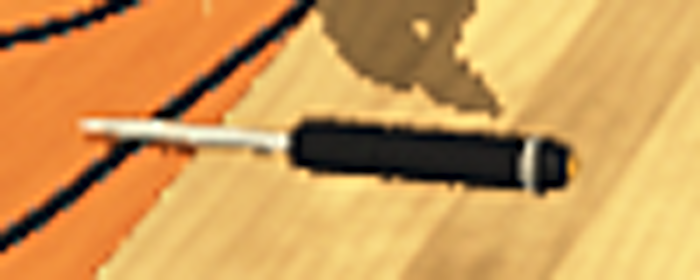

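View pics/c3.png

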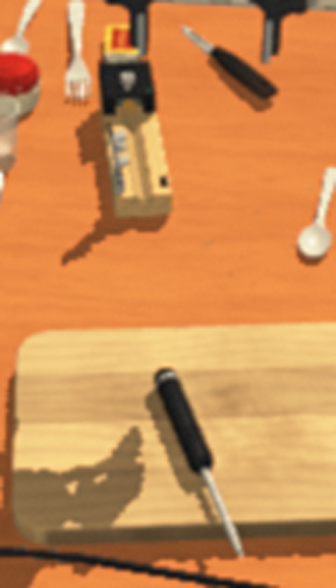

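Run:
```python
from h import *
z=load('scene0')
S=lambda u,v,h:onz(z,290+u/5,165+v/5,h)[:2].round(4)
print('entry L,R',S(95,165,.028),S(72,238,.028))
print('hood corners nearL,farL,farR,nearR',S(360,188,.052),S(485,215,.052),S(455,318,.052),S(333,290,.052))
print('knob',S(390,225,.058))
P=lambda u,v:onz(z,140+u/7,155+v/7,.032)[:2].round(4)
print('probe tail,nose,spiketip',P(292,144),P(575,165),P(85,125))
s=load('side0')
T=lambda u,v,h:onz(s,270+u/2.8,140+v/2.8,h)[:2].round(4)
print('side nose tail tip',T(164,372,.032),T(208,466,.032),T(241,553,.032))
print('side entry L R',T(113,212,.028),T(170,212,.028))
print('side hood near L R',T(103,112,.052),T(155,108,.052))
wz=load('wrist0')
print('wrist nose',onz(wz,336,62,.032), 'dock entry', onz(wz,343,254,.028),onz(wz,379,247,.028))
```

```text
entry L,R [ 0.5716 -0.0988] [ 0.5282 -0.1106]
hood corners nearL,farL,farR,nearR [ 0.6008 -0.2227] [ 0.6135 -0.2794] [ 0.5542 -0.2893] [ 0.5425 -0.2359]
knob [ 0.5832 -0.2449]
probe tail,nose,spiketip [0.4809 0.2151] [0.5208 0.1199] [0.4528 0.2868]
side nose tail tip [0.5159 0.1247] [0.4773 0.2155] [0.4512 0.2898]
side entry L R [ 0.576  -0.0715] [ 0.5256 -0.0761]
side hood near L R [ 0.5976 -0.19  ] [ 0.5492 -0.201 ]
wrist nose [0.51655953 0.12749082 0.032     ] dock entry [ 0.52892008 -0.09843167  0.028     ] [ 0.57465878 -0.08871003  0.028     ]
```

```bash
python3 -m crank '40 0 0 0 0 -6 1; 80 0 10 0 0 -12 1; 120 -2 20 0 0 -18 1; 160 -3 40 0 0 -23 1; 170 -3 40 0 0 -23 1; 170 -3 40 0 0 -23 1; 170 -3 40 0 0 -23 1' 30
python3 - <<'E'
from h import *
grab('wrist','w1'); print(env.sense()['time'],env.sense()['qvel'].round(3))
E
```

```text
time: 0.85
tool_pos: [0.4969, 0.1695, 0.1664]
ee_rot: [0.552, 0.834, -0.0, -0.0]
contact_force: [-0.3, 0.1, -0.4]
grip_width: 0.0856
0.9 [-0.01  -0.006 -0.    -0.001  0.003  0.001]
```

View pics/w1.png

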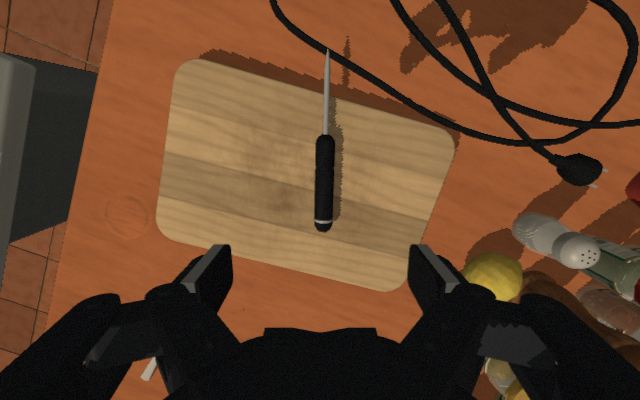

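The wrist view shows the handle running from its tail at about (325,135) to its nose at (323,231), with the spike tip at (327,50). I'll fit its axis by mask.

```bash
cat >> h.py <<'E'
def tool():
    from scipy.spatial.transform import Rotation as Ro
    s=env.sense(); return np.array(s['tool_pos']),Ro.from_quat(s['ee_rot']).as_matrix(),s
E
python3 - <<'E'
from h import *
z=load('w1'); g=z['p'].max(2)
m=np.zeros_like(g); m[130:236,305:345]=(g[130:236,305:345]<75)
n,l,st,ce=cv2.connectedComponentsWithStats(m); i=1+st[1:,4].argmax(); print(st[1:],)
v,u=np.where(l==i)
rows=[(vv,(u[v==vv].min()+u[v==vv].max())/2,np.ptp(u[v==vv])) for vv in range(v.min()+6,v.max()-3,8)]
print(rows)
P=np.array([onz(z,r[1],r[0],.032) for r in rows])
from numpy.linalg import svd
d=svd(P-P.mean(0))[2][0]; d=d if d[1]<0 else -d
print('dir',d,np.degrees(np.arctan2(d[1],d[0])))
no=onz(z,323,232,.032); ta=onz(z,325.5,134.5,.032); print(no,ta,np.linalg.norm(no-ta),(no+ta)/2)
c=(no+ta)/2
p,R,s=tool(); print('tool',p,R.round(4)); print('center in tool',R.T@(c-p)*1000, 'dir in tool',R.T@d)
print('spike tip',onz(z,327,50,.032))
cv2.imwrite('pics/c4.png',cv2.resize(z['p'][120:245,270:380],None,fx=4.5,fy=4.5,interpolation=cv2.INTER_CUBIC))
E
```

```text
[[ 314  133   26   99 1739]
 [ 335  200    2    3    3]
 [ 336  215    1    1    1]
 [ 338  214    1    1    1]]
[(139, np.float64(325.0), np.int64(16)), (147, np.float64(325.5), np.int64(19)), (155, np.float64(325.0), np.int64(18)), (163, np.float64(325.0), np.int64(18)), (171, np.float64(324.0), np.int64(18)), (179, np.float64(324.0), np.int64(18)), (187, np.float64(324.0), np.int64(18)), (195, np.float64(324.0), np.int64(18)), (203, np.float64(324.0), np.int64(18)), (211, np.float64(324.0), np.int64(18)), (219, np.float64(324.0), np.int64(16)), (227, np.float64(323.0), np.int64(14))]
dir [ 0.3745694  -0.92719888  0.        ] -68.00229829107154
[0.51976758 0.12349264 0.032     ] [0.48103202 0.22074727 0.032     ] 0.10468479442196582 [0.5003998  0.17211995 0.032     ]
tool [0.49704523 0.16910976 0.16652157] [[-3.893e-01  9.211e-01 -2.000e-04]
 [ 9.211e-01  3.893e-01 -1.000e-04]
 [ 0.000e+00 -2.000e-04 -1.000e+00]]
center in tool [  1.46173293   4.29340406 134.52061584] dir in tool [-9.99872345e-01 -1.59778878e-02 -3.25726864e-05]
spike tip [0.45181815 0.29240626 0.032     ]
```

View pics/c4.png

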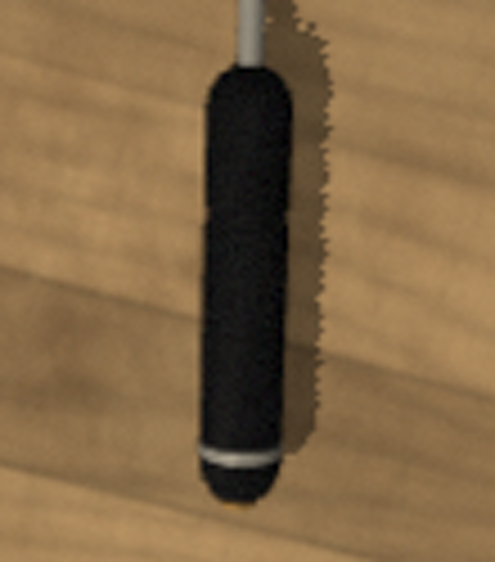

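```bash
python3 -m crank '1.5 4.3 40 0 0 0.9 1; 1.5 4.3 80 0 0 0.9 1; 1.5 4.3 110 0 0 0.9 1; 1.5 4.3 130 0 0 0.9 1; 1.5 4.3 137.5 0 0 0.9 1;  1.5 4.3 137.5 0 0 0.9 1; 1.5 4.3 137.5 0 0 0.9 -1; 1.5 4.3 137.5 0 0 0.9 -1; 1.5 4.3 137.5 0 0 0.9 -1; 1.5 4.3 137.5 0 0 0.9 -1; 1.5 4.3 137.5 0 0 0.9 -1; 1.5 4.3 137.5 0 0 0.9 -1' 40
```

```text
time: 2.1
tool_pos: [0.5004, 0.1722, 0.0291]
ee_rot: [0.559, 0.829, -0.0, -0.0]
contact_force: [0.5, 0.1, -0.1]
grip_width: 0.0
```

The gripper reads fully shut, so the handle probably isn't held. I'll look.

Run:
```python
from h import *
grab('wrist','w2');grab('side','s2');grab('scene','sc2'); print(env.sense())
a=load('side2' if 0 else 's2')['p'][200:360,250:420];b=load('sc2')['p'][120:220,130:270]
cv2.imwrite('pics/c5.png',cv2.resize(a,None,fx=3,fy=3)); cv2.imwrite('pics/c6.png',cv2.resize(b,None,fx=4,fy=4))
```

```text
{'time': 2.25, 'qpos': array([ 3.31397700e-01,  3.73140501e-01, -2.81837681e-01,  9.16110616e-01,
        2.17132123e-05,  1.51796132e+00]), 'qvel': array([ 5.47419927e-04,  2.57271782e-04,  1.85350750e-05,  8.74250941e-04,
        1.37489065e-03, -6.31696505e-04]), 'joint_efforts': array([ 5.39853674e-03, -7.75184011e+01,  4.32134986e+01,  9.27259651e-03,
        3.78731022e-05, -8.53647180e-05]), 'tool_pos': array([0.50035276, 0.17217285, 0.02902343]), 'ee_rot': array([ 5.59085008e-01,  8.29110326e-01, -1.10221727e-04, -9.67151421e-05]), 'contact_force': array([0.02098703, 0.34566258, 0.86670352]), 'torque': array([-0.01166143,  0.03438051,  0.00258785]), 'grip_width': 3.0312696636091492e-05}
```

View pics/w2.png

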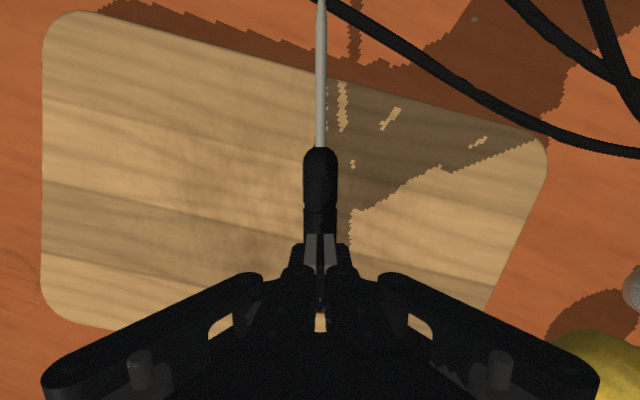

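View pics/c5.png

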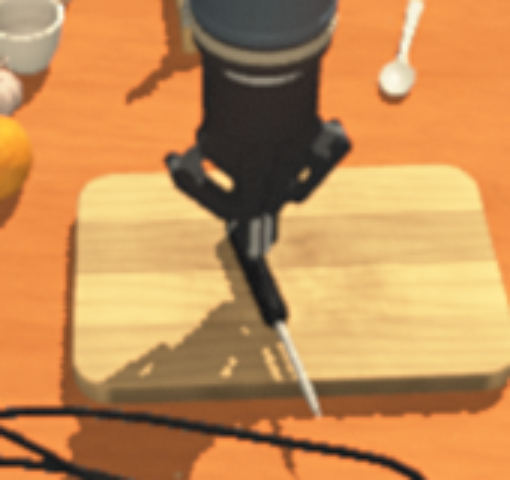

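View pics/c6.png

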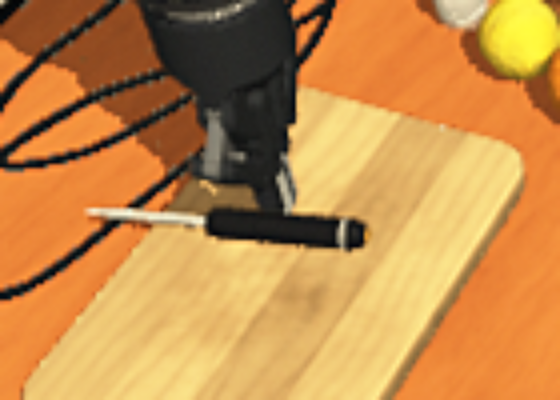

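Run:
```python
from h import *
z=load('w2')
for v in (165,190,210,225,235,240,250,260,275,290,305):
    print(v,[ (u,(w(z,u,v)*1000).round(0).tolist()) for u in (311,321,331)])
a=z['p']; cv2.imwrite('pics/c7.png',cv2.resize(a[130:340,260:380],None,fx=2.8,fy=2.8,interpolation=cv2.INTER_CUBIC))
s=load('s2')
for v in range(250,320,6): print(v,[(u,(w(s,u,v)*1000).round(0).tolist()) for u in (330,335,340)])
```

```text
165 [(311, [479.0, 211.0, 41.0]), (321, [484.0, 213.0, 42.0]), (331, [489.0, 215.0, 40.0])]
190 [(311, [484.0, 198.0, 41.0]), (321, [489.0, 200.0, 41.0]), (331, [495.0, 202.0, 39.0])]
210 [(311, [489.0, 187.0, 41.0]), (321, [494.0, 190.0, 41.0]), (331, [499.0, 191.0, 38.0])]
225 [(311, [492.0, 179.0, 41.0]), (321, [497.0, 181.0, 40.0]), (331, [503.0, 183.0, 38.0])]
235 [(311, [492.0, 181.0, 60.0]), (321, [496.0, 183.0, 59.0]), (331, [501.0, 185.0, 60.0])]
240 [(311, [492.0, 181.0, 67.0]), (321, [496.0, 183.0, 66.0]), (331, [501.0, 184.0, 66.0])]
250 [(311, [492.0, 181.0, 77.0]), (321, [496.0, 183.0, 77.0]), (331, [500.0, 185.0, 78.0])]
260 [(311, [493.0, 181.0, 87.0]), (321, [496.0, 183.0, 88.0]), (331, [500.0, 184.0, 86.0])]
275 [(311, [492.0, 182.0, 101.0]), (321, [498.0, 178.0, 91.0]), (331, [499.0, 185.0, 101.0])]
290 [(311, [493.0, 181.0, 108.0]), (321, [501.0, 172.0, 91.0]), (331, [499.0, 185.0, 111.0])]
305 [(311, [497.0, 172.0, 103.0]), (321, [503.0, 166.0, 92.0]), (331, [500.0, 183.0, 116.0])]
250 [(330, [510.0, 191.0, 162.0]), (335, [501.0, 183.0, 155.0]), (340, [491.0, 179
[... 333 characters left out ...]
335, [499.0, 185.0, 92.0]), (340, [490.0, 176.0, 84.0])]
280 [(330, [509.0, 181.0, 69.0]), (335, [499.0, 180.0, 69.0]), (340, [489.0, 180.0, 70.0])]
286 [(330, [510.0, 167.0, 36.0]), (335, [499.0, 170.0, 41.0]), (340, [489.0, 152.0, 22.0])]
292 [(330, [510.0, 168.0, 19.0]), (335, [498.0, 187.0, 42.0]), (340, [488.0, 185.0, 40.0])]
298 [(330, [508.0, 188.0, 23.0]), (335, [497.0, 201.0, 39.0]), (340, [487.0, 203.0, 42.0])]
304 [(330, [507.0, 201.0, 20.0]), (335, [497.0, 200.0, 19.0]), (340, [486.0, 218.0, 41.0])]
310 [(330, [506.0, 219.0, 22.0]), (335, [496.0, 217.0, 21.0]), (340, [486.0, 217.0, 22.0])]
316 [(330, [505.0, 233.0, 21.0]), (335, [495.0, 233.0, 21.0]), (340, [485.0, 233.0, 23.0])]
```

View pics/c7.png

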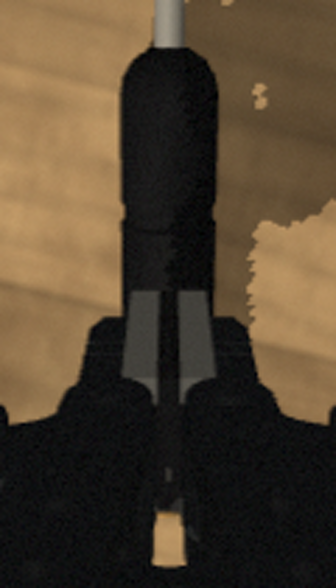

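Run:
```python
from h import *
p,R,s=tool()
for tag,P in(('w1',np.array([.4970,.1691,.1665])),('w2',p)):
    z=load(tag); D=z['d']; V,U=np.mgrid[0:400,0:640]
    c=np.stack([(U-z['cx'])/z['f']*D,(V-z['cy'])/z['f']*D,D],-1)[D>0]; W=(c-z['t'])@z['R']
    # camera in tool frame
    o=-z['R'].T@z['t']
    Rt=R if tag=='w2' else np.array([[-.3893,.9211,0],[.9211,.3893,0],[0,0,-1.]])
    T=(W-P)@Rt*1000; print(tag,'cam in tool',Rt.T@(o-P)*1000)
    near=T[(abs(T[:,0])<25)&(abs(T[:,1])<60)&(T[:,2]<15)&(T[:,2]>-80)]
    if tag=='w1': near=near[abs(near[:,1])>10]
    for lo in range(-80,15,8):
        q=near[(near[:,2]>=lo)&(near[:,2]<lo+8)]
        if len(q): print(lo,len(q),'x',np.percentile(q[:,0],[2,98]).round(),'y',np.percentile(q[:,1],[2,25,75,98]).round())
```

```text
w1 cam in tool [  66.33941983   -0.29637442 -167.24319358]
-80 893 x [ 4. 13.] y [-51. -45.  44.  51.]
-72 1065 x [-4. 12.] y [-55. -43.  43.  55.]
-64 1188 x [-10.  12.] y [-56. -43.  42.  55.]
-56 997 x [-9. 12.] y [-56. -43.  42.  55.]
-48 677 x [-10.  12.] y [-54. -43.  42.  51.]
-40 105 x [-9.  9.] y [-44. -43.  42.  43.]
w2 cam in tool [  65.9834148    -0.3406354  -167.47310381]
-80 2904 x [-8. 14.] y [-35. -21.  20.  34.]
-72 1031 x [-8. 14.] y [-25.  -9.   8.  24.]
-64 689 x [-10.  12.] y [-6. -2.  1.  6.]
-56 468 x [ 7. 12.] y [-14.  -7.   6.  13.]
-48 422 x [ 7. 12.] y [-14.  -8.   7.  13.]
-40 353 x [ 7. 12.] y [-13.  -7.   6.  12.]
-32 78 x [ 7. 12.] y [-11.  -4.   4.  10.]
-16 1012 x [ 4. 25.] y [-9. -5.  4.  8.]
-8 212 x [-3. 24.] y [-10.  -9.   9.   9.]
0 676 x [-24.  25.] y [-56. -17.  47.  59.]
8 10057 x [-24.  24.] y [-58. -37.  36.  58.]
```

Depth data show the real fingertips 28 mm short of the reported TCP: the shut tips are at z≈57 mm while the TCP reads 29 mm. So the fingers closed above the handle. I'll open, go lower in guarded steps, and check with a picture.

```bash
python3 -m crank '0 0 0 0 0 0 1; 0 0 0 0 0 0 1; 0 0 0 0 0 0 1; 0 0 0 0 0 0 1; 0 0 5 0 0 0 1; 0 0 10 0 0 0 1; 0 0 15 0 0 0 1; 0 0 20 0 0 0 1; 0 0 20 0 0 0 1' 40
python3 - <<'E'
from h import *
grab('wrist','w3')
p,R,s=tool(); z=load('w3'); D=z['d']; V,U=np.mgrid[0:400,0:640]
c=np.stack([(U-z['cx'])/z['f']*D,(V-z['cy'])/z['f']*D,D],-1)[D>0]; T=((c-z['t'])@z['R']-p)@R*1000
n=T[(abs(T[:,0])<25)&(abs(T[:,1])>30)&(abs(T[:,1])<60)&(T[:,2]<-25)]
print(np.percentile(n[:,2],[99,99.9]), s['grip_width'],s['tool_pos'])
E
```

```text
time: 3.15
tool_pos: [0.4998, 0.172, 0.0081]
ee_rot: [0.559, 0.829, -0.001, -0.0]
contact_force: [-0.3, -0.5, -0.2]
grip_width: 0.085
[-41.28385705 -38.0549572 ] 0.0853670562403821 [0.50001512 0.17204822 0.00857441]
```

View pics/w3.png

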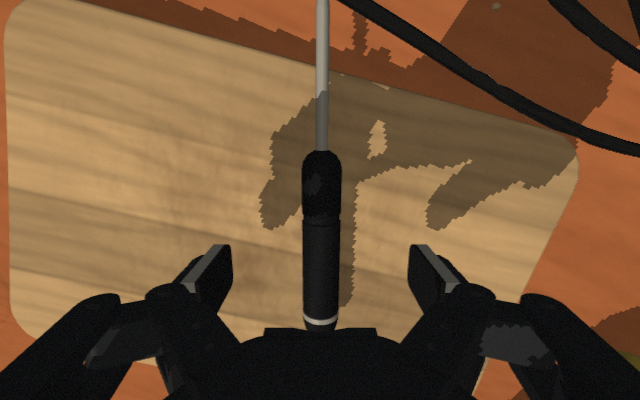

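The handle is midway between the open fingers (column 321, fingers at 222 and 415), and the tips are still at z≈48 mm. I'll lower another 8 mm and close.

```bash
python3 -m crank '0 0 4 0 0 0 1; 0 0 8 0 0 0 1; 0 0 8 0 0 0 1; 0 0 8 0 0 0 -1; 0 0 8 0 0 0 -1; 0 0 8 0 0 0 -1; 0 0 8 0 0 0 -1; 0 0 8 0 0 0 -1; 0 0 8 0 0 0 -1' 40
python3 - <<'E'
from h import *
grab('wrist','w4')
p,R,s=tool(); z=load('w4'); D=z['d']; V,U=np.mgrid[0:400,0:640]
c=np.stack([(U-z['cx'])/z['f']*D,(V-z['cy'])/z['f']*D,D],-1)[D>0]; T=((c-z['t'])@z['R']-p)@R*1000
n=T[(abs(T[:,0])<14)&(abs(T[:,1])>11)&(abs(T[:,1])<22)&(T[:,2]<-23)]
print(np.percentile(n[:,2],[99,99.9]), s['grip_width'],s['tool_pos'])
E
```

```text
time: 4.1
tool_pos: [0.5, 0.1721, 0.0008]
ee_rot: [0.559, 0.829, -0.0, -0.0]
contact_force: [-1.8, 0.2, 6.6]
grip_width: 0.0185
[-30.79412816 -29.06782962] 0.018305265166322627 [0.50004979 0.17207564 0.00081757]
```

View pics/w4.png

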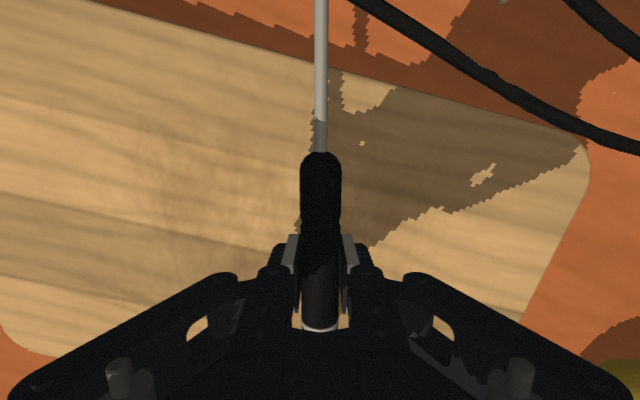

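The handle is gripped at 18.3 mm, with the pads on both sides. I'll lift it and carry it to a viewpoint over the dock, held off to one side so the dock stays visible.

```bash
python3 -m crank '0 0 -20 0 0 0 -1; 0 0 -60 0 0 0 -1; -20 -10 -100 0 0 0 -1; -60 -28 -140 0 0 4 -1; -110 -51 -180 0 0 8 -1; -160 -75 -200 0 0 14 -1; -210 -98 -200 0 0 14 -1; -260 -121 -200 0 0 14 -1; -300 -140 -200 0 0 14 -1; -335 -157 -200 0 0 14 -1; -335 -157 -200 0 0 14 -1; -335 -157 -200 0 0 14 -1'
python3 -m crank '0 0 0 0 0 0 -1;0 0 0 0 0 0 -1'
python3 - <<'E'
from h import *
grab('wrist','w5'); grab('scene','sc5')
p,R,s=tool(); print(p,R.round(4),s['grip_width'],s['contact_force'],s['qvel'].round(3))
E
```

```text
time: 5.35
tool_pos: [0.4797, -0.2005, 0.2006]
ee_rot: [0.657, 0.754, -0.001, -0.0]
contact_force: [-0.5, 0.3, -1.3]
grip_width: 0.0186
time: 5.55
tool_pos: [0.4796, -0.2, 0.2004]
ee_rot: [0.657, 0.754, -0.001, -0.0]
contact_force: [0.1, -0.1, -1.3]
grip_width: 0.0181
[ 0.47979552 -0.19961672  0.20062423] [[-1.368e-01  9.906e-01 -1.300e-03]
 [ 9.906e-01  1.368e-01 -7.000e-04]
 [-5.000e-04 -1.400e-03 -1.000e+00]] 0.01853284718822493 [ 0.50084455  0.93549484 -1.43272877] [ 0.002 -0.002 -0.    -0.    -0.001  0.   ]
```

View pics/w5.png

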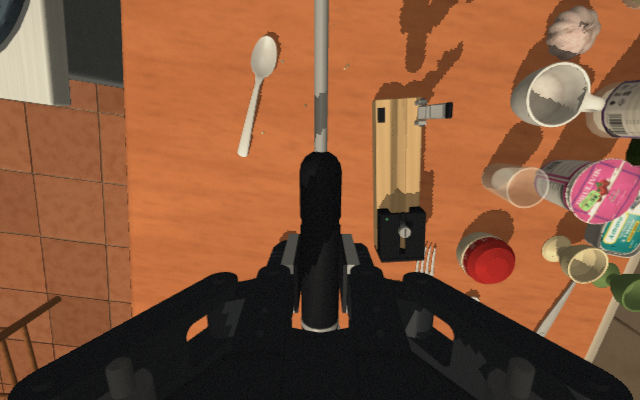

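View pics/sc5.png

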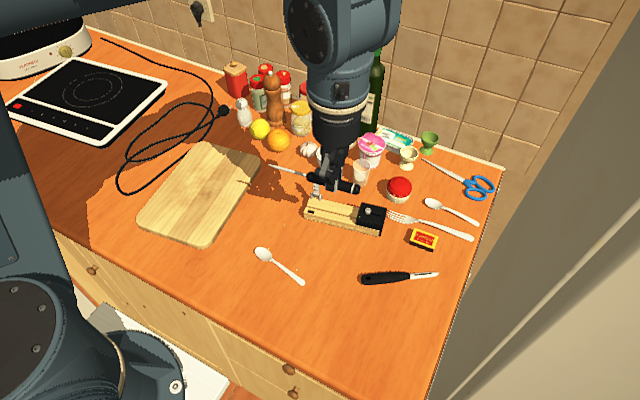

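Excellent view: the probe is held at column ~321. The dock spans (375..422, 98) to the hood (380..425, 208..260), and the gate leans to +y at about (435,110). I'll enlarge it.

Run:
```python
from h import *
z=load('w5')
cv2.imwrite('pics/c8.png',cv2.resize(z['p'][90:180,360:470],None,fx=7,fy=6.6,interpolation=cv2.INTER_CUBIC))
cv2.imwrite('pics/c9.png',cv2.resize(z['p'][170:270,360:440],None,fx=6,fy=6,interpolation=cv2.INTER_CUBIC))
```

```text
(no output)
```

View pics/c8.png

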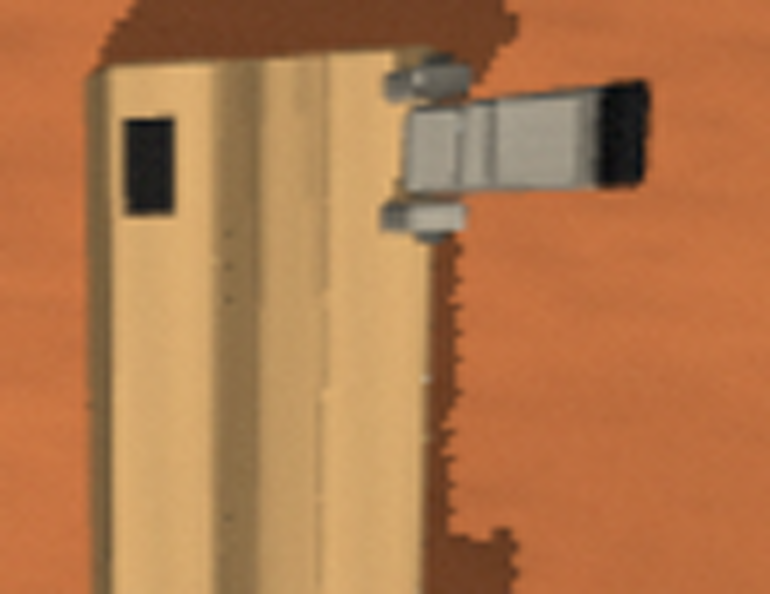

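View pics/c9.png

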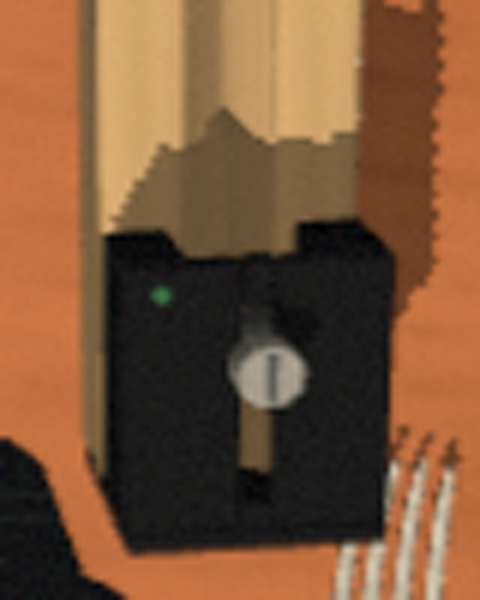

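Run:
```python
from h import *
z=load('w5')
A=lambda x,y,h:onz(z,360+x/7-.5+.5/7,90+y/6.6-.5+.5/6.6,h)[:2]
B=lambda x,y,h:onz(z,360+x/6-.5+.5/6,170+y/6-.5+.5/6,h)[:2]
L={'blockL':[A(109,65,.028),A(112,300,.028),A(113,580,.028),B(96,20,.028)],
'blockR':[A(432,300,.028),A(423,580,.028),B(362,20,.028),B(358,140,.028)],
'gL':[A(213,200,.028),A(213,400,.028),A(214,580,.028),B(184,20,.028)],
'gR':[A(328,60,.028),A(325,300,.028),A(320,580,.028),B(274,20,.028)],
'valley':[A(262,60,.0209),A(262,300,.0209),A(258,580,.0209),B(221,20,.0209)],
}
for k,v in L.items():
    v=np.array(v); d=np.linalg.svd(v-v.mean(0))[2][0]; d=-d*np.sign(d[1]); 
    print(k,(v*1000).round(1).tolist(),np.degrees(np.arctan2(d[1],d[0])).round(2), 'x at y=-.15',np.interp(0.15,-v[:,1],v[:,0]).round(4))
print('hood front top corners',B(105,235,.052),B(392,255,.052),B(175,258,.052))
print('hood back top corners',B(130,550,.052),B(383,540,.052))
print('knob',B(270,372,.061),'entry L',A(105,67,.028),'entry R',A(395,50,.028))
print('gate tip', [ (w(z,360+x/7,90+y/6.6)*1000).round(1).tolist() for x,y in((620,140),(590,140),(540,140),(440,150))])
```

```text
blockL [[527.2, -103.3], [534.7, -140.9], [543.9, -188.9], [542.7, -183.6]] -79.03 x at y=-.15 0.5365
blockR [[586.1, -133.9], [595.5, -181.8], [594.2, -176.5], [598.8, -200.2]] -79.07 x at y=-.15 0.5892
gL [[547.7, -122.4], [554.3, -155.4], [560.7, -186.6], [559.8, -181.3]] -78.43 x at y=-.15 0.5532
gR [[561.1, -97.9], [568.9, -136.2], [578.4, -184.2], [577.2, -178.9]] -78.75 x at y=-.15 0.5716
valley [[552.5, -98.5], [560.6, -137.7], [570.1, -186.6], [569.0, -181.2]] -78.79 x at y=-.15 0.563
hood front top corners [ 0.54683671 -0.22000193] [ 0.60105154 -0.21653339] [ 0.56072984 -0.22265877]
hood back top corners [ 0.56376965 -0.28311737] [ 0.61268387 -0.2742196 ]
knob [ 0.58003535 -0.23959173] entry L [ 0.52663807 -0.10370713] entry R [ 0.57118475 -0.09491519]
gate tip [[583.0, -110.4, 94.3], [581.8, -110.3, 87.7], [576.6, -110.9, 84.4], [572.8, -112.0, 56.9]]
```

```bash
cat >> h.py <<'E'
def tcloud(tag,p,R):
    z=load(tag); D=z['d']; V,U=np.mgrid[0:400,0:640]
    c=np.stack([(U-z['cx'])/z['f']*D,(V-z['cy'])/z['f']*D,D],-1); T=((c-z['t'])@z['R']-p)@R*1000
    T[D<=0]=np.nan; return T
E
python3 - <<'E'
from h import *
p,R,s=tool(); T=tcloud('w5',p,R)
for v in list(range(20,150,20))+list(range(155,232,8)):
    r=T[v,285:360]; 
    ok=(abs(r[:,1])<15)&(r[:,2]<0)&(r[:,2]>-45)
    q=r[ok]; 
    if len(q): print(v,'x %.1f y %.1f..%.1f mid %.1f ztop %.1f'%(np.median(q[:,0]),q[:,1].min(),q[:,1].max(),(q[:,1].min()+q[:,1].max())/2,q[:,2].min()), len(q))
z=load('w5'); cv2.imwrite('pics/c10.png',cv2.resize(z['p'][140:345,260:380],None,fx=2.8,fy=2.8,interpolation=cv2.INTER_CUBIC))
E
```

```text
20 x 105.3 y -2.9..2.4 mid -0.2 ztop -34.3 14
40 x 98.0 y -2.9..2.5 mid -0.2 ztop -35.2 14
60 x 90.4 y -3.0..2.5 mid -0.2 ztop -34.3 14
80 x 82.7 y -3.0..2.5 mid -0.2 ztop -34.4 14
100 x 74.6 y -3.1..2.6 mid -0.2 ztop -34.8 14
120 x 66.2 y -3.1..2.2 mid -0.5 ztop -34.8 13
140 x 57.5 y -3.2..2.3 mid -0.5 ztop -34.6 13
155 x 51.0 y -6.4..5.6 mid -0.4 ztop -36.8 27
163 x 47.8 y -9.2..8.4 mid -0.4 ztop -40.4 39
171 x 44.4 y -10.3..9.3 mid -0.5 ztop -41.4 43
179 x 40.9 y -10.4..9.3 mid -0.5 ztop -41.3 43
187 x 37.3 y -10.4..8.9 mid -0.7 ztop -41.4 42
195 x 33.5 y -10.5..9.1 mid -0.7 ztop -42.1 42
203 x 29.9 y -10.0..9.1 mid -0.5 ztop -41.6 41
211 x 26.1 y -10.1..9.1 mid -0.5 ztop -41.5 41
219 x 22.1 y -9.6..8.0 mid -0.8 ztop -42.1 38
227 x 18.1 y -10.3..8.7 mid -0.8 ztop -40.0 40
```

View pics/c10.png

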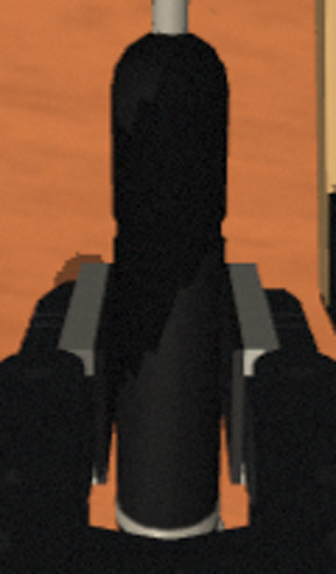

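The probe is straight in the hand: its axis is 31.5 mm above the reported TCP, lateral −0.4 mm, pitch flat, origin at tool x≈0. The dock axis is at yaw −78.9°. I'll move above the groove, then check.

```bash
python3 -m crank '9 30 0 0 0 -1 -1; 18 60 20 0 0 -2 -1; 27 90 60 0 0 -3.2 -1; 27 90 100 0 0 -3.2 -1; 27 90 140 0 0 -3.2 -1; 27 90 140 0 0 -3.2 -1; 27 90 140 0 0 -3.2 -1;27 90 140 0 0 -3.2 -1'
python3 - <<'E'
from h import *
grab('wrist','w6'); grab('side','s6'); grab('scene','sc6')
p,R,s=tool(); print(p,R.round(4),s['contact_force'],s['time'])
a=load('s6')['p'][130:260,260:390];b=load('sc6')['p'][140:250,270:410]
cv2.imwrite('pics/c11.png',np.hstack([cv2.resize(a,(390,390)),cv2.resize(b,(400,390))]))
E
```

```text
time: 6.45
tool_pos: [0.5665, -0.1608, 0.0631]
ee_rot: [0.636, 0.772, 0.0, 0.001]
contact_force: [1.0, 1.1, -1.6]
grip_width: 0.0182
[ 0.56616431 -0.16097365  0.06243995] [[-0.1918  0.9814  0.0015]
 [ 0.9814  0.1918 -0.0014]
 [-0.0017  0.0012 -1.    ]] [ 0.72646591 -0.2217606  -1.51273647] 6.6
```

View pics/w6.png

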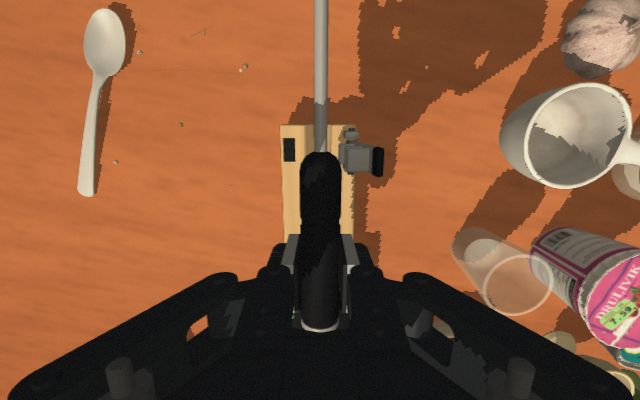

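View pics/c11.png

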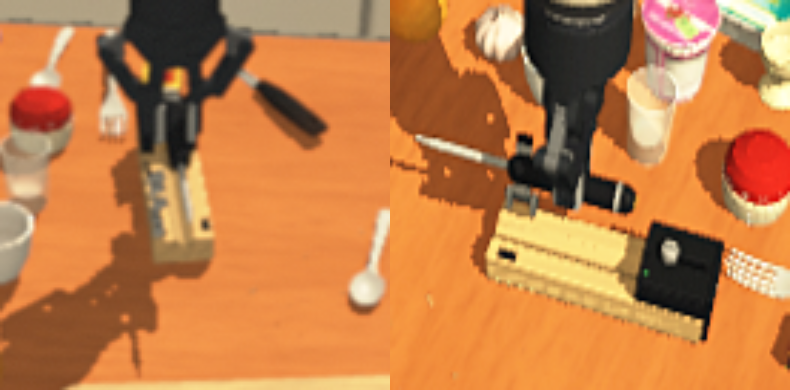

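Run:
```python
from h import *
p,R,s=tool(); z=load('w6')
cv2.imwrite('pics/c12.png',cv2.resize(z['p'][110:250,265:395],None,fx=5,fy=4.2,interpolation=cv2.INTER_CUBIC))
tz=p[2]*1000-28
```

```text
(no output)
```

View pics/c12.png

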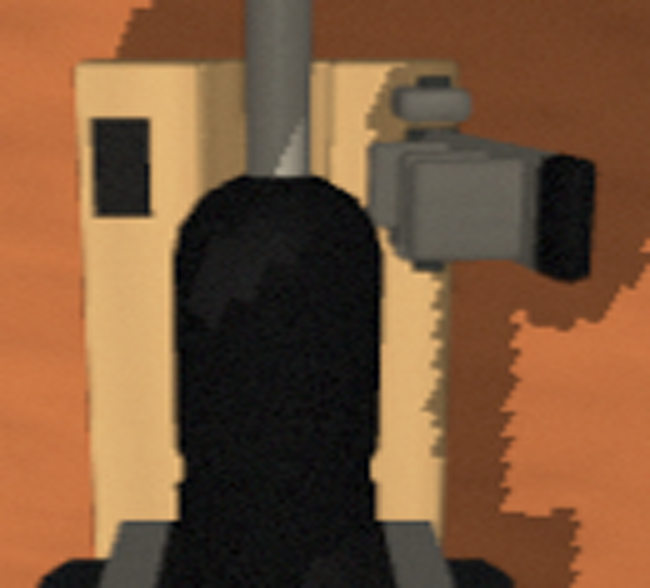

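Run:
```python
from h import *
p,R,s=tool(); z=load('w6')
for x,y,n in((78,65,'L'),(458,65,'R'),(195,65,'gL'),(332,65,'gR'),(95,500,'L2'),(440,500,'R2'),(90,350,'L3'),(442,350,'R3')):
    X=onz(z,265+x/5-.4,110+y/4.2-.4,.028); print(n,(R.T@(X-p)*1000).round(1),(X*1000).round(1))
T=tcloud('w6',p,R)
for v in (20,60,100,165,180,200,215):
    r=T[v,285:360]; q=r[(abs(r[:,1])<15)&(r[:,2]<-20)&(r[:,2]>-45)]
    print(v,'x %.1f mid %.1f top %.1f'%(np.median(q[:,0]),(q[:,1].min()+q[:,1].max())/2,q[:,2].min()))
```

```text
L [ 63.7 -26.5  34.3] [ 528.  -103.6   28. ]
R [63.7 24.4 34.4] [577.9 -93.8  28. ]
gL [ 63.7 -10.9  34.3] [ 543.3 -100.6   28. ]
gR [63.7  7.5 34.3] [561.3 -97.   28. ]
L2 [-10.  -26.6  34.4] [ 542. -176.   28.]
R2 [-10.1  24.1  34.5] [ 591.8 -166.3   28. ]
L3 [ 17.  -26.5  34.4] [ 537.  -149.4   28. ]
R3 [17.  23.6 34.4] [ 586.1 -139.8   28. ]
20 x 105.7 mid 0.2 top -35.2
60 x 91.0 mid 0.2 top -35.2
100 x 75.1 mid 0.0 top -35.3
165 x 47.5 mid 2.9 top -41.0
180 x 40.9 mid -0.3 top -43.3
200 x 31.7 mid -0.2 top -42.4
215 x 24.5 mid 0.1 top -42.4
```

The groove centre is 1.1–1.3 mm to tool −y of the probe, the yaw is aligned, and the nose is ~9 mm before the mouth. I'll lower it.

```bash
python3 -m crank '0 -1.1 15 0 0 0 -1; 0 -1.1 30 0 0 0 -1; 0 -1.1 45 0 0 0 -1; 0 -1.1 52 0 0 0 -1; 0 -1.1 55 0 0 0 -1; 0 -1.1 56 0 0 0 -1;0 -1.1 56 0 0 0 -1;0 -1.1 56 0 0 0 -1'
python3 - <<'E'
from h import *
p,R,s=tool(); print(p,R.round(4),s['contact_force'],s['time'],s['torque'])
E
```

```text
time: 7.4
tool_pos: [0.5656, -0.1614, 0.0071]
ee_rot: [0.636, 0.772, 0.0, 0.001]
contact_force: [0.4, -0.1, -1.5]
grip_width: 0.0182
[ 0.5656022  -0.16140632  0.00709748] [[-0.1918  0.9814  0.0024]
 [ 0.9814  0.1918 -0.0017]
 [-0.0021  0.002  -1.    ]] [ 0.41878047 -0.0661713  -1.50436627] 7.4 [-0.00036188 -0.04644632  0.00243301]
```

```bash
python3 -m crank '0 0 2 0 0 0 -1; 0 0 3 0 0 0 -1;0 0 3 0 0 0 -1'; python3 -m crank '0 0 0.5 0 0 0 -1;0 0 0.5 0 0 0 -1';python3 -m crank '0 0 0.5 0 0 0 -1;0 0 0.5 0 0 0 -1'; python3 -m crank '0 0 0.5 0 0 0 -1;0 0 0.5 0 0 0 -1'
```

```text
time: 7.7
tool_pos: [0.5656, -0.1614, 0.004]
ee_rot: [0.636, 0.772, 0.0, 0.001]
contact_force: [0.8, -0.6, -1.0]
grip_width: 0.0183
time: 7.9
tool_pos: [0.5656, -0.1614, 0.0035]
ee_rot: [0.636, 0.772, 0.0, 0.001]
contact_force: [0.4, -0.0, -1.0]
grip_width: 0.018
time: 8.1
tool_pos: [0.5656, -0.1614, 0.0034]
ee_rot: [0.636, 0.772, 0.0, 0.002]
contact_force: [-3.9, 0.4, 6.7]
grip_width: 0.0182
time: 8.3
tool_pos: [0.5656, -0.1614, 0.0034]
ee_rot: [0.636, 0.772, 0.0, 0.002]
contact_force: [-3.8, 1.9, 8.0]
grip_width: 0.018
```

Seated on both flanks but leaning on the +y side. I'll ease over and up a little.

```bash
python3 -m crank '0 -0.5 0 0 0 0 -1;0 -0.5 0 0 0 0 -1';python3 -m crank '0 -0.3 0 0 0 0 -1;0 -0.3 0 0 0 0 -1'; python3 -m crank '0 0 -0.3 0 0 0 -1;0 0 -0.3 0 0 0 -1'
python3 - <<'E'
from h import *
grab('scene','sc7')
p,R,s=tool(); print(p,R.round(4),R.T@s['contact_force'],s['time'],s['torque'])
b=load('sc7')['p'][140:250,270:410]
cv2.imwrite('pics/c13.png',cv2.resize(b,None,fx=5,fy=5))
E
```

```text
time: 8.5
tool_pos: [0.5651, -0.1615, 0.0035]
ee_rot: [0.636, 0.772, 0.0, 0.002]
contact_force: [-0.4, -0.3, 2.3]
grip_width: 0.0185
time: 8.7
tool_pos: [0.565, -0.1616, 0.0035]
ee_rot: [0.636, 0.772, 0.0, 0.002]
contact_force: [1.4, 0.6, 0.4]
grip_width: 0.0179
time: 8.9
tool_pos: [0.5649, -0.1616, 0.0037]
ee_rot: [0.636, 0.772, 0.0, 0.002]
contact_force: [0.0, 1.2, -0.9]
grip_width: 0.0183
[ 0.56484222 -0.16156813  0.00370813] [[-0.1918  0.9814  0.0029]
 [ 0.9814  0.1918 -0.0018]
 [-0.0024  0.0025 -1.    ]] [ 0.04907812 -0.73031673  0.99154055] 8.95 [-0.04412391  0.00141725 -0.04598204]
```

View pics/c13.png

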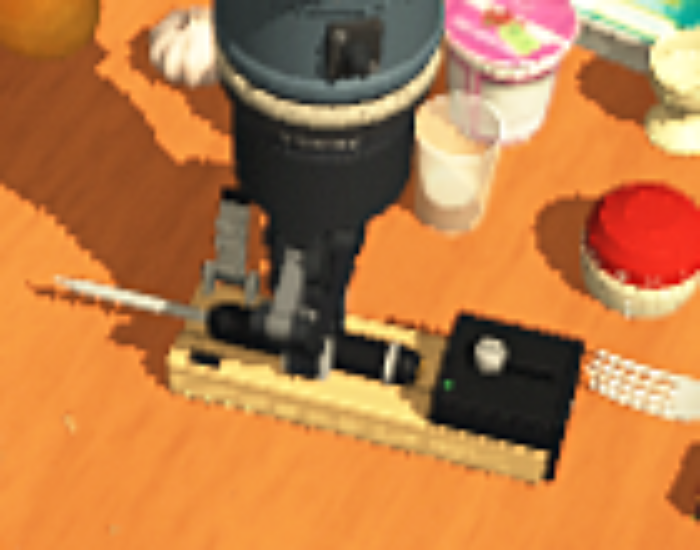

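The handle lies in the groove with its nose just short of the hood. I'll slide in, reading the force between calls.

```bash
python3 -m crank '-3 0 0 0 0 0 -1;-6 0 0 0 0 0 -1;-9 0 0 0 0 0 -1;-12 0 0 0 0 0 -1;-12 0 0 0 0 0 -1'
python3 - <<'E'
from h import *
p,R,s=tool(); print(p,R.T@s['contact_force'],s['time'],s['torque'])
E
```

```text
time: 9.45
tool_pos: [0.5672, -0.1739, 0.0037]
ee_rot: [0.636, 0.772, 0.0, 0.002]
contact_force: [0.4, -0.5, -2.0]
grip_width: 0.0183
[ 0.56722448 -0.1738693   0.00370361] [-0.59684216  0.2485542   1.96283835] 9.45 [-0.0171242  -0.06816152  0.02905457]
```

```bash
cat > chk.py <<'E'
import sys
from h import *
p,R,s=tool(); f=R.T@s['contact_force']; print((p*1000).round(2),'f_tool',f.round(2),s['time'],flush=True)
sys.exit(1 if f[0]>float(sys.argv[1]) or np.linalg.norm(f)>6 else 0)
E
C="python3 chk.py 1.8"
python3 -m crank '-1 0 0 0 0 0 -1; -1 0 0 0 0 0 -1' >/dev/null && $C && python3 -m crank '-1 0 0 0 0 0 -1; -1 0 0 0 0 0 -1' >/dev/null && $C && python3 -m crank '-1 0 0 0 0 0 -1; -1 0 0 0 0 0 -1' >/dev/null && $C && python3 -m crank '-1 0 0 0 0 0 -1; -1 0 0 0 0 0 -1' >/dev/null && $C && python3 -m crank '-1 0 0 0 0 0 -1; -1 0 0 0 0 0 -1' >/dev/null && $C && python3 -m crank '-1 0 0 0 0 0 -1; -1 0 0 0 0 0 -1' >/dev/null && $C && python3 -m crank '-1 0 0 0 0 0 -1; -1 0 0 0 0 0 -1' >/dev/null && $C && python3 -m crank '-1 0 0 0 0 0 -1; -1 0 0 0 0 0 -1' >/dev/null && $C
```

```text
[ 567.39 -174.98    3.65] f_tool [-0.52 -0.37  1.3 ] 9.65
[ 567.64 -176.03    3.71] f_tool [0.67 0.92 1.49] 9.85
[ 567.87 -177.11    3.74] f_tool [0.25 0.18 1.26] 10.05
[ 568.05 -178.2     3.69] f_tool [ 0.41 -0.26  0.9 ] 10.25
[ 568.29 -179.29    3.73] f_tool [ 0.07 -0.26  1.35] 10.45
[ 568.48 -180.38    3.72] f_tool [-0.37  0.28  1.07] 10.65
[ 568.64 -181.22    3.68] f_tool [2.89 1.44 1.09] 10.85
```

Contact at 2.9 N. I'll continue in 0.4 mm steps and average the force.

```bash
C="python3 chk.py 4.6"; python3 chk.py 9;
python3 -m crank '-0.4 0 0 0 0 0 -1; -0.4 0 0 0 0 0 -1' >/dev/null && $C && python3 -m crank '-0.4 0 0 0 0 0 -1; -0.4 0 0 0 0 0 -1' >/dev/null && $C
```

```text
[ 568.64 -181.22    3.68] f_tool [2.89 1.44 1.09] 10.85
[ 568.67 -181.34    3.66] f_tool [ 3.89  0.6  -0.64] 11.05
[ 568.73 -181.51    3.67] f_tool [ 6.28  0.68 -0.47] 11.25
```

```bash
python3 chk.py 9; python3 -m crank '0 0 0 0 0 0 -1' >/dev/null; python3 chk.py 9
python3 - <<'E'
from h import *
grab('scene','sc8'); grab('wrist','w8')
p,R,s=tool(); print(p,R.T@s['contact_force'],s['grip_width'])
b=load('sc8')['p'][170:240,290:400]
cv2.imwrite('pics/c14.png',cv2.resize(b,None,fx=6,fy=6,interpolation=cv2.INTER_CUBIC))
E
```

```text
[ 568.73 -181.51    3.67] f_tool [ 6.28  0.68 -0.47] 11.25
[ 568.7  -181.42    3.64] f_tool [3.   0.92 0.45] 11.35
[ 0.56872495 -0.18143551  0.00364357] [ 3.76806226  0.40515202 -0.34582362] 0.018482567802536383
```

View pics/c14.png

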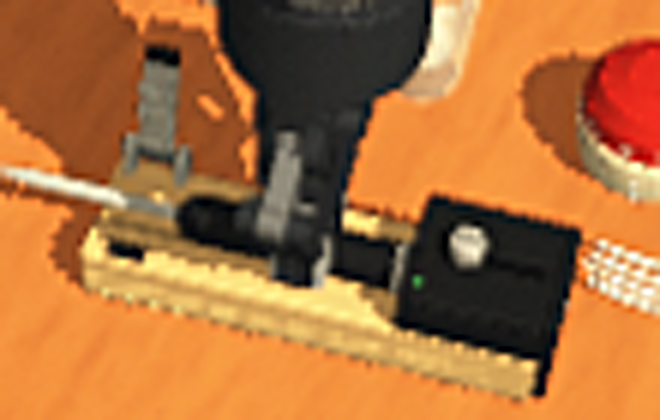

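View pics/w8.png

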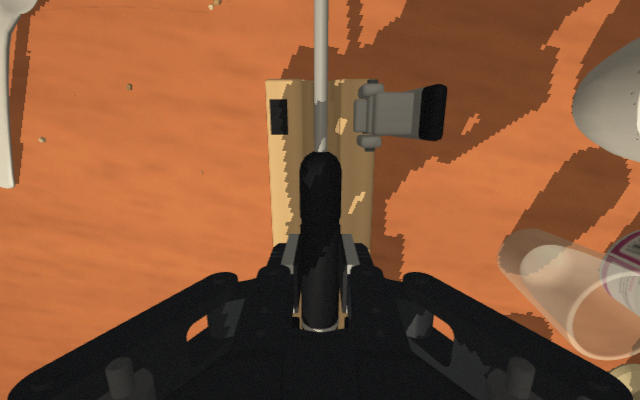

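The probe's silver band now sits at the hood mouth, so the nose is ~10 mm inside on the end stop. Re-referencing the hold relaxed the push to about 3–4 N, so I'll press once more to 6–7 N.

```bash
python3 -m crank '-0.3 0 0 0 0 0 -1; -0.5 0 0 0 0 0 -1;-0.5 0 0 0 0 0 -1'; python3 chk.py 9;  python3 - <<'E'
from h import *
a=[]
for i in range(3):
    env.get_image('side'); p,R,s=tool(); a.append((R.T@s['contact_force'])[0].round(2))
print(a,p)
E
```

```text
time: 11.75
tool_pos: [0.5688, -0.1817, 0.0037]
ee_rot: [0.636, 0.772, 0.001, 0.001]
contact_force: [-0.7, 5.4, 1.3]
grip_width: 0.0187
[ 568.75 -181.67    3.66] f_tool [ 5.48  0.37 -1.32] 11.75
[np.float64(5.4), np.float64(6.11), np.float64(6.52)] [ 0.56876948 -0.1816672   0.003634  ]
```

About 6 N was held for over 0.3 s. Before opening, I'll relieve the elastic push so the probe doesn't spring back.

```bash
python3 -m crank '0.3 0 0 0 0 0 -1; 0.3 0 0 0 0 0 -1'>/dev/null; python3 chk.py 9;  python3 -m crank '0.2 0 0 0 0 0 -1; 0.2 0 0 0 0 0 -1'>/dev/null; python3 chk.py 9
```

```text
[ 568.7  -181.39    3.64] f_tool [ 4.28  1.27 -0.96] 12.1
[ 568.66 -181.29    3.66] f_tool [2.9  0.85 1.26] 12.3
```

```bash
python3 -m crank '0.2 0 0 0 0 0 -1; 0.2 0 0 0 0 0 -1'>/dev/null; python3 chk.py 9;  python3 -m crank '0.2 0 0 0 0 0 -1; 0.2 0 0 0 0 0 -1'>/dev/null; python3 chk.py 9
```

```text
[ 568.62 -181.19    3.66] f_tool [3.1  0.96 0.1 ] 12.5
[ 568.61 -181.02    3.65] f_tool [ 2.4  -0.64  0.97] 12.7
```

```bash
python3 -m crank '0.3 0 0 0 0 0 -1; 0.3 0 0 0 0 0 -1'>/dev/null; python3 chk.py 9
python3 - <<'E'
from h import *
p,R,s=tool(); z=load('w8')
for u,v,h in((500,245,0),(520,235,0),(570,310,.063),(610,300,.063)): print((R.T@(onz(z,u,v,h)-p)*1000).round())
E
```

```text
[ 568.56 -180.81    3.66] f_tool [2.01 1.03 0.62] 12.9
[-10. 114.   4.]
[ -3. 125.   4.]
[-12. 106. -59.]
[ -8. 122. -59.]
```

```bash
python3 -m crank '0.3 0 0 0 0 0 -1; 0.3 0 0 0 0 0 -1'>/dev/null; python3 chk.py 9; python3 -m crank '0 0 0 0 0 0 0; 0 0 0 0 0 0 0;0 0 0 0 0 0 0.3;0 0 0 0 0 0 0.3'
python3 - <<'E'
from h import *
grab('wrist','w9')
z=load('w9');T=tcloud('w9',*tool()[:2])
E
```

```text
[ 568.52 -180.59    3.67] f_tool [ 0.06 -0.44  0.15] 13.1
time: 13.5
tool_pos: [0.5686, -0.1807, 0.0037]
ee_rot: [0.636, 0.772, 0.0, 0.002]
contact_force: [-0.6, -0.3, 0.4]
grip_width: 0.0554
```

View pics/w9.png

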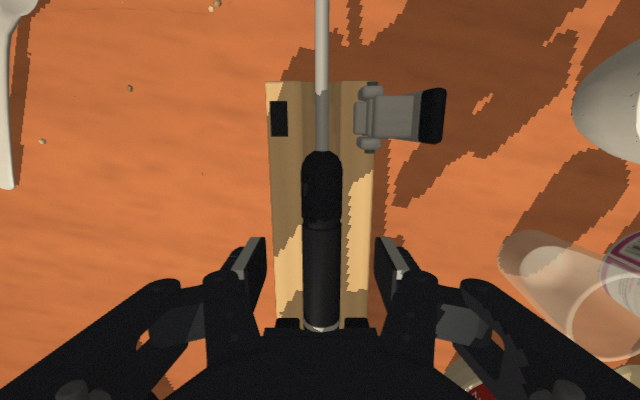

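Released: the probe didn't move and its band is still at the mouth. I'll locate the gate in tool axes, then retreat upward.

```bash
python3 - <<'E'
from h import *
p,R,s=tool(); T=tcloud('w9',p,R)
for u,v in((433,95),(433,115),(433,135),(400,115),(370,90),(370,145),(362,115)): print(u,v,T[v,u].round(1), 'worldz',p[2]*1000-T[v,u,2])
E
python3 -m crank '0 0 -30 0 0 0 0.3; 0 0 -70 0 0 0 0.3; 0 0 -110 0 0 0 0; 20 20 -110 0 0 0 -1; 50 40 -110 0 0 0 -1; 68 55 -110 0 0 0 -1;68 55 -110 0 0 0 -1;68 55 -110 0 0 0 -1;68 55 -110 0 0 0 -1'
python3 - <<'E'
from h import *
grab('wrist','w10');grab('side','s10')
p,R,s=tool(); print(p,s['grip_width'],s['contact_force'])
cv2.imwrite('pics/c15.png',cv2.resize(load('s10')['p'][120:250,240:400],None,fx=4.5,fy=4.5))
E
```

```text
433 95 [ 72.3  28.  -89.5] worldz 93.27507277149945
433 115 [ 67.5  28.1 -90.7] worldz 94.43007647767499
433 135 [ 62.6  28.4 -91. ] worldz 94.74632562282757
400 115 [ 67.7  22.6 -79.9] worldz 83.64461599001814
370 90 [ 78.1  19.7 -42.5] worldz 46.28286386663599
370 145 [ 56.2  21.  -40.7] worldz 44.47816125871228
362 115 [ 68.3  15.4 -53.5] worldz 57.28574308660985
time: 14.45
tool_pos: [0.6088, -0.104, 0.1137]
ee_rot: [0.636, 0.772, 0.0, 0.002]
contact_force: [0.4, -0.4, -0.2]
grip_width: 0.0001
[ 0.60883958 -0.10413343  0.11377094] 3.447292445221147e-05 [-0.46548222  0.87515632 -0.4062612 ]
```

View pics/w10.png

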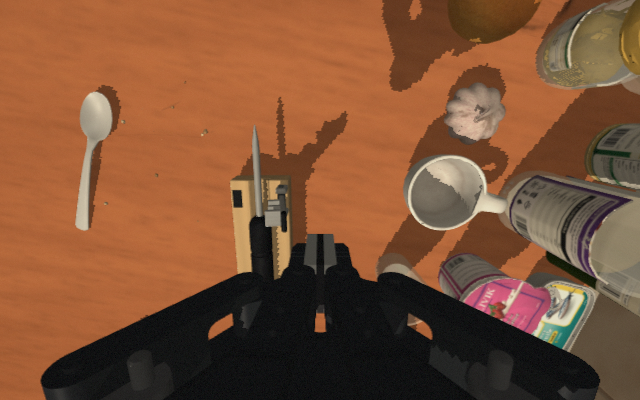

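View pics/c15.png

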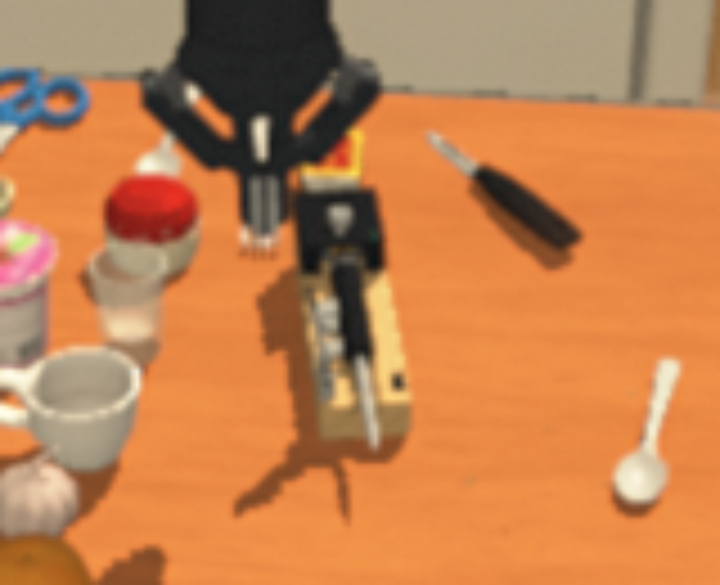

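The gate tip is 26 mm to tool −y and level in x with the shut fingers. I'll descend on the +y side to tip height ~65 mm and sweep −y.

```bash
python3 -m crank '0 0 30 0 0 0 -1; 0 0 60 0 0 0 -1; 0 0 76 0 0 0 -1; 0 0 76 0 0 0 -1; 0 -6 76 0 0 0 -1; 0 -12 76 0 0 0 -1; 0 -18 76 0 0 0 -1; 0 -24 76 0 0 0 -1; 0 -30 76 0 0 0 -1; 0 -36 76 0 0 0 -1; 0 -42 76 0 0 0 -1;0 -42 76 0 0 0 -1'
python3 - <<'E'
from h import *
grab('scene','sc11');grab('side','s11')
p,R,s=tool(); print(p,R.T@s['contact_force'])
cv2.imwrite('pics/c16.png',np.hstack([cv2.resize(load('s11')['p'][130:240,270:370],(400,440)),cv2.resize(load('sc11')['p'][160:240,290:370],(400,400))[:400]]) if 0 else np.hstack([cv2.resize(load('s11')['p'][130:240,270:370],(400,440)),cv2.resize(load('sc11')['p'][150:238,285:365],(400,440))]))
E
```

```text
time: 15.75
tool_pos: [0.5669, -0.1123, 0.0377]
ee_rot: [0.636, 0.771, 0.0, 0.001]
contact_force: [1.0, 0.2, -0.3]
grip_width: -0.0001
[ 0.56762509 -0.11224022  0.03766913] [ 0.61431517  0.22495572 -0.43460855]
```

View pics/c16.png

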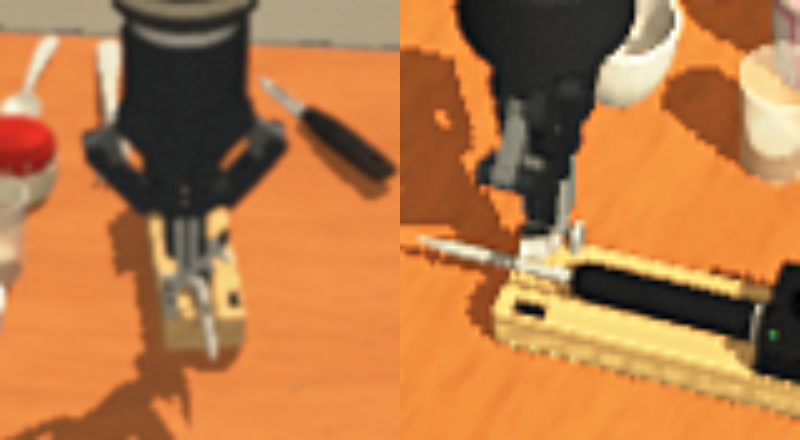

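```bash
python3 -m crank '0 -6 0 0 0 0 -1; 0 -12 3 0 0 0 -1; 0 -18 6 0 0 0 -1; 0 -24 9 0 0 0 -1; 0 -28 12 0 0 0 -1; 0 -32 14 0 0 0 -1; 0 -32 14 0 0 0 -1'
python3 - <<'E'
from h import *
grab('scene','sc12');grab('wrist','w12')
p,R,s=tool(); print(p,R.T@s['contact_force'])
cv2.imwrite('pics/c17.png',np.hstack([cv2.resize(load('w12')['p'][150:290,250:370],(400,467)),cv2.resize(load('sc12')['p'][150:243,285:365],(400,467))]))
E
```

```text
time: 16.55
tool_pos: [0.5354, -0.1184, 0.0232]
ee_rot: [0.636, 0.771, 0.0, 0.001]
contact_force: [-0.3, 0.5, -0.0]
grip_width: 0.0004
[ 0.53619092 -0.11834387  0.02357629] [ 0.05519841  0.64068402 -0.28231094]
```

View pics/c17.png

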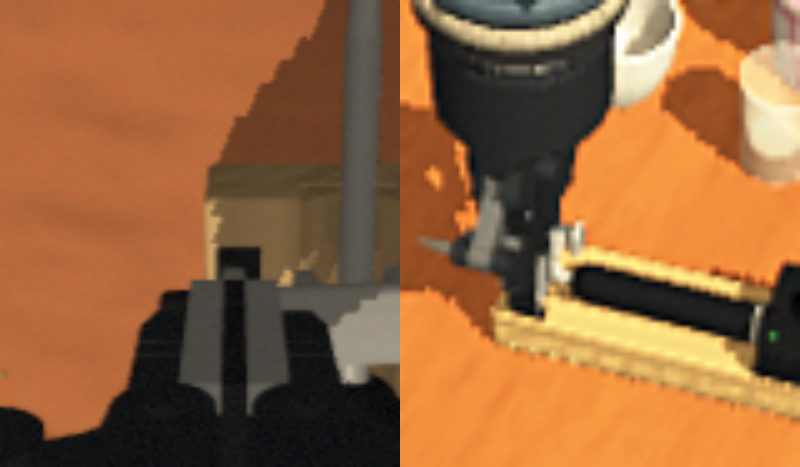

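The fingers are now over the gate's free half at tip height ~51 mm. I'll press down in guarded steps.

```bash
C="python3 chk.py 3"
python3 -m crank '0 0 2 0 0 0 -1; 0 0 4 0 0 0 -1; 0 0 5 0 0 0 -1; 0 0 5 0 0 0 -1' >/dev/null && $C && python3 -m crank '0 0 1 0 0 0 -1; 0 0 1 0 0 0 -1' >/dev/null && $C && python3 -m crank '0 0 1 0 0 0 -1; 0 0 1 0 0 0 -1' >/dev/null && $C && python3 -m crank '0 0 1 0 0 0 -1; 0 0 1 0 0 0 -1' >/dev/null && $C && python3 -m crank '0 0 1 0 0 0 -1; 0 0 1 0 0 0 -1' >/dev/null && $C
```

```text
[ 536.11 -118.29   18.34] f_tool [ 0.66 -0.29  0.12] 17.05
[ 536.32 -118.38   18.05] f_tool [  1.32  -3.75 -10.34] 17.25
```

A solid stop at 10 N. I'll raise and look.

```bash
python3 -m crank '0 0 -20 0 0 0 -1; 0 0 -60 0 0 0 -1; -60 0 -100 0 0 0 -1; -100 0 -110 0 0 0 -1; -100 20 -110 0 0 0 -1;-100 20 -110 0 0 0 -1;-100 20 -110 0 0 0 -1'
python3 - <<'E'
from h import *
grab('scene','sc13');grab('wrist','w13'); grab('side','s13')
p,R,s=tool(); print(p,R.T@s['contact_force'])
cv2.imwrite('pics/c18.png',np.hstack([cv2.resize(load('s13')['p'][150:240,280:360],(390,440)),cv2.resize(load('sc13')['p'][170:240,290:390],(410,440))]))
E
```

```text
time: 17.95
tool_pos: [0.5744, -0.2124, 0.1277]
ee_rot: [0.636, 0.771, 0.0, 0.001]
contact_force: [-0.7, 0.0, -0.1]
grip_width: -0.0
[ 0.57393455 -0.21175487  0.1279058 ] [-0.612246   -0.55182475 -0.12659831]
```

View pics/w13.png

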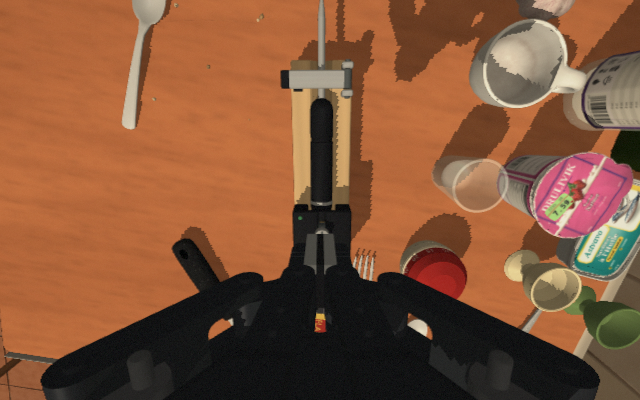

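View pics/c18.png

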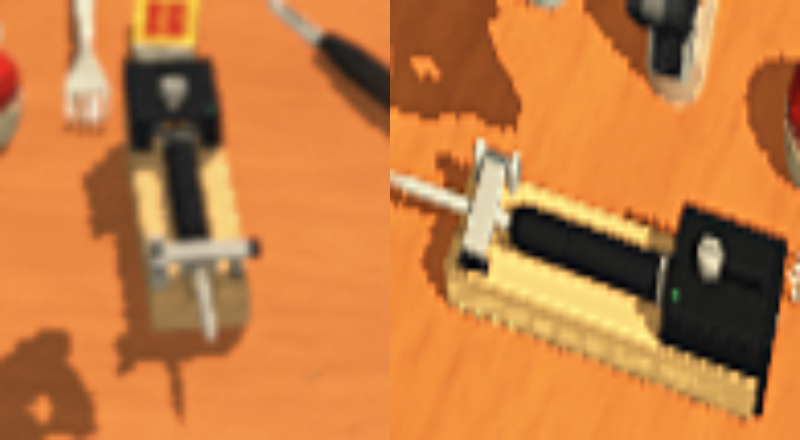

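The gate lies across the groove astride the spike, and the band is still at the hood mouth. I'll check the gate's tilt and the probe's pose with the depth data.

Run:
```python
from h import *
z=load('w13'); D=z['d']
V,U=np.mgrid[68:92,278:356]
W=np.array([w(z,u,v) for v,u in zip(V.ravel(),U.ravel())])*1000
g=W[(W[:,2]>36)&(W[:,2]<60)]; o=np.array([568.8,-182.0]); l=np.array([.9813,.1925]); d=np.array([.1925,-.9813])
yy=(g[:,:2]-o)@l
for a in range(-35,30,6):
    q=g[(yy>=a)&(yy<a+6)]; 
    if len(q): print(a+3,len(q),'z med',np.median(q[:,2]).round(1))
m=(yy>-34)&(yy<16); A=np.polyfit(yy[m],g[m,2],1); print('slope',A)
for v in (105,120,140,160,180,195):
    r=np.array([w(z,u,v) for u in range(305,340)])*1000; q=r[(r[:,2]>36)]; e=(q[:,:2]-o)
    print(v,'dock x %.1f y mid %.1f top z %.1f'%(np.median(e@d),((e@l).min()+(e@l).max())/2,q[:,2].max()))
X=onz(z,320.5,98,.034)*1000; print('tail dock x',(X[:2]-o)@d)
```

```text
-32 87 z med 42.6
-26 137 z med 42.7
-20 145 z med 42.8
-14 133 z med 42.8
-8 151 z med 42.8
-2 147 z med 42.7
4 159 z med 42.8
10 133 z med 42.9
16 163 z med 43.0
22 156 z med 44.1
28 2 z med 44.7
slope [-2.09192297e-03  4.26536528e+01]
105 dock x -48.5 y mid 0.3 top z 43.9
120 dock x -36.6 y mid -0.2 top z 294.9
140 dock x -20.2 y mid 0.3 top z 43.2
160 dock x -3.4 y mid -0.2 top z 44.6
180 dock x 14.1 y mid -0.2 top z 44.7
195 dock x 27.7 y mid 0.2 top z 43.8
tail dock x -54.53615732950987
```

```bash
python3 -c "
from h import *
env.job_done(); print(env.sense()['time'])"
```

```text
the job is handed in; nothing more can be done
the job is handed in; nothing more can be done
```

The thermometer is in the groove with its nose on the end stop, the gate is shut behind it, and I handed the job in at about 18 s. No verdict came back.

**What I did:** I gripped the handle mid-length on the chopping board and laid it in the V-groove. I slid it in until it met a firm stop, about 11 mm inside the hood. I pressed it there at about 6 N (readings 5.4 to 6.5 N), eased the push to about 0 N and let go. I then swung the gate over with shut fingers and pressed it down to its stop with about 10 N.

**Last checks:**
- **Gate:** it is level at 42.7 mm high, with a slope of about 0.002 rad.
- **Thermometer:** its axis is within about 0.3 mm of the groove's centre line. The tail is at dock x −54.5 mm, where it should be for a seated nose, and the silver band is still at the hood mouth.
- **Robot:** it is clear of everything, with no force on the tool beyond sensor noise (under 1 N).
- **Contact travel:** I could not read how far the contact plate is pressed in. I infer it from the force and position readings.
- **Bystanders:** the ones in view showed no movement, but I did not measure each one.

**What went wrong or disagreed:**
- The real fingertips are about 28 mm short of the reported TCP. My first grasp therefore closed in the air above the handle, touching nothing. I measured the offset from the depth image and allowed for it in every move after that.
- My estimates of the hood mouth's position along the groove differed by 2 to 3 mm. This did not matter, because I found the stop by feel.

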